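# Proof-pull a finished table-tennis bat on the bench tester

### The arm

A 6-joint arm with a two-finger parallel gripper is mounted at the origin on the work surface. World frame = base frame: x ahead of the robot, y to its left, z up, the work surface at z = 0. Lengths are in mm, angles in rad, forces in N, time in s.
With the tool pointing down it reaches from about 275 to 825 mm from the base axis. Payload 5.2 kg.
Tool frame: the origin (TCP) lies at the very end of the fingers, on their centre line; the grasp point (between the pads) lies 19 mm behind it; z points along the fingers, y is the line along which they close (so a half turn about z gives the same grasp; the last joint's range is limited). The gripper opens to 93 mm and grips with 3 to 60 N. Pads are 15 mm wide; open, the fingers measure 128 mm over their backs; the gripper's body (75 mm by 188 mm) begins 65 mm behind the grasp point.
Start: joints at [1.047, 0.259, 1.535, -0, 1.348, -0.203], TCP at [173.407, 521.953, 218.653] pointing down, gripper open.
Joint ranges: [-3.14, 3.14], [-0.91, 2.08], [0.19, 2.58], [-1.22, 4.36], [0.22, 2.71], [-3.12, 3.12]. Speed limits (rad/s): [2.57, 2.57, 3.14, 3.14, 3.14, 3.14].

### API

Orientations are given as [roll, pitch, yaw] about the fixed x, y, z axes, in that order (R = Rz(yaw) Ry(pitch) Rx(roll)).
In Python, from bench import robot gives the robot as it stands. The module is installed in compiled form; this text tells all that it offers. Calls block until the motion is done:
- robot.move_ptp(position, orientation): joint-space move of the TCP to a pose.
- robot.move_linear(position, ori=None, speed=150, f_stop=None): straight line of the TCP; ori=None keeps the orientation; speed is the mean speed in mm/s. With f_stop (N) it stops when the force on the tool has changed by that much, and returns True; else False.
- robot.move_j(angles): joint-space move.
- robot.move_gripper(opening): opening from 0.0 (shut) to 1.0 (fully open); the grip force is fixed at half the most; returns when the fingers have stopped.
- robot.sleep(seconds).
- robot.inverse_kinematics(position, orientation): joint angles nearest the present ones, or None.
- robot.get_image(name): name is "scene" or "top" or "wrist"; returns a dict with "img" (400x640x3 uint8, blue, green, red), "fovy" (degrees; the focal length in pixels is half the picture's height over the tangent of half this angle, whatever the lens; pixels are square), "cx", "cy" (the principal point, pixels), "eye" and "orientation" of the camera in the world. Camera axes: x right, y down, z forward; pixel columns grow to the right and rows downward; lengths in mm; the calibration is good to about 2 mm. A picture is of the moment at which its call begins. There is no depth.
A pose or a line that the arm cannot do raises robot.MotionError and nothing moves.
- robot.hand_in(): hands the job in; it is judged then, once.
Readings, each from a call of its own:
- robot.current_t(): time.
- robot.current_qpos(): joint angles.
- robot.current_joint_vel(): joint speeds.
- robot.current_joint_efforts(): joint torques, N m.
- robot.current_tcp_pos(): TCP position.
- robot.current_eef_rot(): TCP orientation.
- robot.current_contact_force(): force on the tool from outside, world axes, zero at the start.
- robot.current_ft_torque(): the same for the moment, N m.
- robot.current_gripper_width(): opening from 0.0 (shut) to 1.0 (fully open).
- robot.current_finger_force(): force on a finger pad.
Only numpy, scipy, OpenCV 4.12 (cv2) and the standard library are available. Lean on these libraries where they do the work, as an engineer would, in place of code of your own. Each camera call takes 0.05 s, during which the arm holds its last target. There are 200 camera calls.

### The job

Proof-pull the yellow bat on the bench tester: draw the tester's tray out to its stop, then pull the clamped bat out against its springs until the red pointer stands level with the orange mark, hold it there for two seconds and never pull it more than a centimetre past the mark. Ease the bat back gently until the springs have it fully home (do not let it snap back), then slide the tray fully shut and let go. Leave the blue bat, the green bat, the roller and the cup where they are.

Things in the scene. Friction and masses are not known exactly. Their poses are not given: they have to be found in the camera images.
- tester: Bench pull tester fixed to the table: blue and grey housing 320 mm deep (x), 250 mm wide (y), 120 mm high, open at the front, thin steel guard rods over the front half. Origin on the table under the middle of its front face; x points into the housing, away from the operator, y left, z up.
- lamp_bar (a point): Centre of the aluminium lamp bar, 30 mm (x) by 260 mm (y) by 22 mm high, underside 205 mm above the table, held 50 mm in front of the housing by two thin arms at the tester's y = +-118 mm. It bars a vertical gripper from the tray's pull and from the bat's handle: come from the front (tester's -x side) with the tool tilted 35 to 45 degrees.
- tray (a joint): How far the tester's tray is drawn out along the tester's -x, in m: 0 fully shut, 0.10 at its stop. Stiff to about 3 N, stays where left.
- tray_pull (a point): Grip point of the tray's black pull, a tongue on the middle of the tray's front edge: 22 mm wide (y), 26 mm high, 60 mm long (x), its outer end widened to 36 mm (from 16 to 30 mm outward of this point). The point is 30 mm outward of the tray's front edge, 45 mm above the table, 11 mm under the tongue's top; only the table is below. Axes as the tester.
- gauge (a joint): How far the bat and its sprung carriage are pulled out relative to the tray, along the tester's -x, in m: 0 fully home, 0.085 end of travel. Springs pull it home with 3 N at 0 and 15 N at 0.08.
- bat_grip (a point): Grip point on the axis of the black handle (28 mm wide in y, 24 high, 100 long, last 16 mm widened to 36) of the yellow bat clamped flat in the tray, blade 152 mm, handle pointing to the tester's -x. 25 mm short of the butt's end, 85 mm above the table; tray floor at 46 mm. Inside the housing while the tray is shut, 75 mm in front of it with the tray at its stop. Axes as the tester.
- pointer (a point): Tip of the red pointer, 5 mm wide, on the bat's carriage at the left side of the tray, beside the white scale. It moves with joint gauge. Axes as the tester.
- mark (a point): The orange flag, 5 mm wide, on the left edge of the tray beside the scale: the pointer is level with it when pointer and mark have the same x in the tester's frame. It is set 35 to 60 mm outward of the pointer's home place.
- bat_blue: Loose bat with a blue rubber, 252 mm long, 14 to 25 mm high, lying left of the tester. Origin under the neck, handle along its -x. Leave it.
- bat_green: Loose bat with a green rubber, as the blue one, lying right of the tester. Leave it.
- cup: White cup, 70 mm across, 80 mm high, standing right of the tester's front. Leave it.
- roller: Black rubber roller 36 mm across with a wooden handle, 210 mm long, lying to the left in front of the tester. Leave it.

How it is judged:
By the outcome, as a careful person would: the job done as asked, in the order asked, and still so for the second after the job is handed in, with the robot touching nothing.
It also fails if it takes over 61 s, if anything falls off the work surface, if the arm or the gripper's body presses on something with over 40 N, if the wrist force passes 120 N, or if a joint passes its speed limit or range.

## Working session

There is one attempt and no reset: what is moved stays moved. The work goes in short steps, each a Python script; the robot and the scene stay as the last script left them, time stands still between calls to the robot, and variables do not carry over. Pictures are saved under pics/ and viewed, at most 12 in all, crops included, and the job is handed in when it is done.

```bash
mkdir -p pics
cat > h.py <<'E'
import numpy as np, cv2
from bench import robot
from scipy.spatial.transform import Rotation as R
def snap(n,f=None):
    d=robot.get_image(n)
    if f: cv2.imwrite('pics/'+f,d['img'])
    return d
def rot(o):
    o=np.array(o,float); return o if o.shape==(3,3) else (R.from_euler('xyz',o).as_matrix() if o.size==3 else None)
def foc(d): return d['img'].shape[0]/2/np.tan(np.radians(d['fovy'])/2)
def ray(d,u,v):
    f=foc(d); r=rot(d['orientation'])@np.array([(u-d['cx'])/f,(v-d['cy'])/f,1]); return np.array(d['eye'],float),r/np.linalg.norm(r)
def onz(d,u,v,z):
    e,r=ray(d,u,v); return e+r*(z-e[2])/r[2]
def proj(d,p):
    q=rot(d['orientation']).T@(np.array(p)-d['eye']); return foc(d)*q[:2]/q[2]+[d['cx'],d['cy']]
def tri(a,b):
    (e1,r1),(e2,r2)=a,b
    s=np.linalg.lstsq(np.c_[r1,-r2],e2-e1,rcond=None)[0]
    p,q=e1+s[0]*r1,e2+s[1]*r2
    return (p+q)/2,np.linalg.norm(p-q)
E
python3 - <<'E'
from h import *
for n in('scene','top'):
    d=snap(n,n+'0.png'); print(n,d['fovy'],d['cx'],d['cy'],d['eye'],d['orientation'])
print(robot.current_t(),robot.current_tcp_pos(),robot.current_eef_rot())
E
```

```text
scene 53.10616557324506 314.904512466862 205.34516286194216 [1628.51117733 -242.8663937   805.79513938] [-2.13145203  0.00533785  1.32047511]
top 48.677866837599 324.50647758023746 195.56817155524453 [ 3.83691066e+02 -3.18526966e-01  1.40402079e+03] [-2.95100078 -0.0045252  -1.54386182]
0.1 [173.12948476 521.5093254  217.8992505 ] [-3.13995766e+00 -3.34802756e-04  2.82081147e+00]
```

View pics/scene0.png

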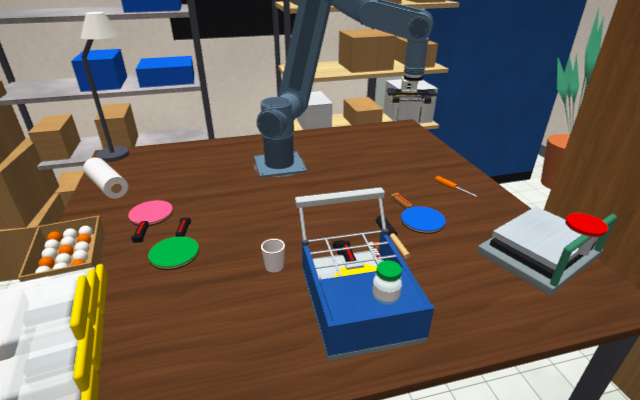

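View pics/top0.png

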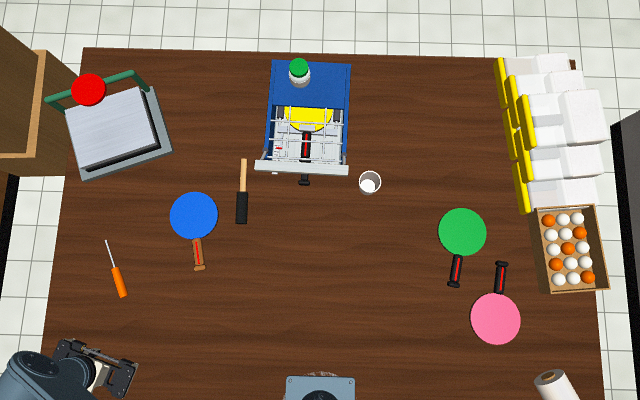

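The top view shows the tester at about (310,115), with its blue housing's rear corners near (272,60) and (351,65). The lamp bar runs from (256,166) to (349,170), with the black pull below it at (305,180). The cup is at (370,182) and the roller at (242,195). Next I'll get coarse positions from colour, then take close wrist views.

Run:
```python
from h import *
t=snap('top'); s=snap('scene')
hsv=cv2.cvtColor(t['img'],cv2.COLOR_BGR2HSV)
m=cv2.inRange(hsv,(105,120,50),(125,255,255)); m[:, :255]=0; m[:,360:]=0; m[150:]=0
c=max(cv2.findContours(m,0,2)[0],key=cv2.contourArea); 
r=cv2.approxPolyDP(cv2.convexHull(c),4,True)[:,0]
for u,v in r: print((u,v),onz(t,u,v,120).round(1))
# lamp bar grey
roi=t['img'][150:190,245:360]; 
h=hsv[150:190,245:360]; b=cv2.inRange(h,(0,0,120),(180,45,255)); 
b=cv2.morphologyEx(b,cv2.MORPH_OPEN,np.ones((5,15)))
c=max(cv2.findContours(b,0,2)[0],key=cv2.contourArea)
rc=cv2.minAreaRect(c); print(rc)
for u,v in cv2.boxPoints(rc)+[245,150]: print((u,v),onz(t,u,v,227).round(1))
cv2.imwrite('pics/crop1.png',cv2.resize(t['img'][50:200,235:395],None,fx=3.9,fy=3.9,interpolation=cv2.INTER_CUBIC))
```

```text
(np.int32(350), np.int32(64)) [1054.1  -68.1  120. ]
(np.int32(345), np.int32(149)) [776.4 -57.5 120. ]
(np.int32(264), np.int32(147)) [775.7 187.2 120. ]
(np.int32(272), np.int32(59)) [1063.9  177.3  120. ]
((56.5, 12.0), (24.0, 93.0), 90.0)
(np.float64(255.0), np.float64(150.0)) [733.7 196.  227. ]
(np.float64(348.0), np.float64(150.0)) [741. -61. 227.]
(np.float64(348.0), np.float64(174.0)) [672.7 -62.2 227. ]
(np.float64(255.0), np.float64(174.0)) [665.6 192.1 227. ]
```

View pics/crop1.png

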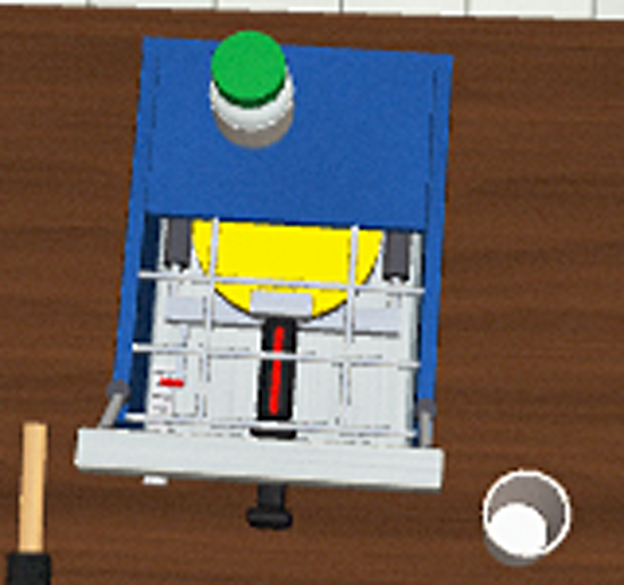

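The crop shows the pointer (red) at (172,382) on the left of the tray. The white scale's end sticks out from under the lamp bar at (153,480), and the orange mark is hidden under the bar. The pull's end is at (270,520). The tester's yaw is about -2.3° and its front centre is about (739,67). I'll go to a tilted pose in front of it and look with the wrist camera.

Run:
```python
from h import *
t=snap('top')
g=lambda x,y:(x/3.9+235,y/3.9+50)
for n,p,z in (('barTL',(80,428),227),('barTR',(443,450),227),('barBL',(77,462),227),('barBR',(441,488),227),('pullend',(270,527),56),('pointer',(172,382),70),('cup',(523,510),80)): print(n,onz(t,*g(*p),z).round(1))
a=np.radians(40)
for y in (-.04,-.04+np.pi):
    o=[np.pi,-a,y] if y<1 else [np.pi,a,y]
    for P in ([560,75,190],[680,70,35],[480,75,60]):
        q=robot.inverse_kinematics(P,o); print(y,P,None if q is None else np.round(q,2))
```

```text
barTL [705.9 193.  227. ]
barTR [697.1 -63.4 227. ]
barBL [681.2 193.7 227. ]
barBR [669.6 -62.5 227. ]
pullend [675.2  64.7  56. ]
pointer [789.2 147.   70. ]
cup [ 689.3 -135.1   80. ]
-0.04 [560, 75, 190] [-0.08 -0.01  2.17  0.1   0.29  1.45]
-0.04 [680, 70, 35] None
-0.04 [480, 75, 60] [-0.11  0.18  2.49  2.94  0.23 -1.43]
3.101592653589793 [560, 75, 190] [-0.08 -0.01  2.17  0.1   0.29 -1.69]
3.101592653589793 [680, 70, 35] None
3.101592653589793 [480, 75, 60] [-0.11  0.18  2.49  2.94  0.23  1.71]
```

Run:
```python
from h import *
ax=np.array([np.cos(.04),-np.sin(.04)])
f=np.array([739,66.])
for name,xs,zg in (('pull',(-24,-60,-100,-124,-170),45),('bat',(-60,-75,-100,-130,-170),85)):
  for z in (zg,zg+60,zg+110):
   for tl in (35,38,40,42,45):
    out=[]
    for x in xs:
      a=np.radians(tl); o=[np.pi,-a,-.04]
      z3=R.from_euler('xyz',o).as_matrix()[:,2]
      P=np.r_[f+ax*x,z]+19*z3
      q=robot.inverse_kinematics(P,o)
      out.append('None' if q is None else '%.2f,%.2f,%.2f,%.2f'%(q[1],q[2],q[3],q[4]))
    print(name,z,tl,*out,sep=' | ')
```

```text
pull | 45 | 35 | None | None | None | None | None
pull | 45 | 38 | None | None | None | None | None
pull | 45 | 40 | None | None | None | None | 0.38,2.29,3.01,0.23
pull | 45 | 42 | None | None | None | 0.43,2.21,3.03,0.24 | 0.39,2.32,3.04,0.30
pull | 45 | 45 | None | 0.51,2.10,3.04,0.25 | 0.47,2.19,3.05,0.31 | 0.45,2.25,3.05,0.35 | 0.42,2.35,3.06,0.42
pull | 105 | 35 | 0.42,1.84,0.07,0.27 | 0.38,1.93,0.08,0.23 | None | None | None
pull | 105 | 38 | None | None | None | None | None
pull | 105 | 40 | None | None | None | None | None
pull | 105 | 42 | None | None | None | None | None
pull | 105 | 45 | None | None | None | None | None
pull | 155 | 35 | 0.35,1.79,0.05,0.38 | 0.30,1.88,0.05,0.35 | 0.24,1.97,0.06,0.33 | 0.20,2.02,0.07,0.31 | 0.12,2.12,0.08,0.29
pull | 155 | 38 | 0.35,1.84,0.07,0.29 | 0.29,1.92,0.08,0.26 | 0.23,2.01,0.10,0.24 | 0.19,2.07,0.11,0.22 | None
pull | 155 | 40 | 0.34,1.87,0.09,0.23 | None | None | None | None
pull | 155 | 42 | None | None | None | None | None
pull | 155 | 45 | None | None | None | None | None
bat | 85 | 35 | None | None | None | None | None
bat | 
[... 394 characters left out ...]
0.09,0.23 | None | None | None
bat | 145 | 40 | None | None | None | None | None
bat | 145 | 42 | None | None | None | None | None
bat | 145 | 45 | None | None | None | None | None
bat | 195 | 35 | 0.25,1.83,0.04,0.45 | 0.22,1.87,0.04,0.44 | 0.18,1.92,0.05,0.43 | 0.13,1.98,0.05,0.42 | 0.06,2.07,0.06,0.41
bat | 195 | 38 | 0.24,1.88,0.06,0.36 | 0.21,1.91,0.06,0.36 | 0.17,1.97,0.07,0.34 | 0.12,2.03,0.07,0.33 | 0.05,2.11,0.09,0.32
bat | 195 | 40 | 0.23,1.91,0.07,0.30 | 0.21,1.94,0.08,0.30 | 0.17,2.00,0.09,0.28 | 0.12,2.06,0.10,0.27 | 0.04,2.14,0.11,0.26
bat | 195 | 42 | 0.23,1.94,0.10,0.24 | 0.20,1.97,0.10,0.23 | 0.16,2.03,0.12,0.22 | None | None
bat | 195 | 45 | None | None | None | None | None
```

Run:
```python
from h import *
ax=np.array([np.cos(.04),-np.sin(.04)])
f=np.array([739,66.])
for name,xs,zg in (('pull',(-18,-24,-60,-124,-190),(40,45,100)),('bat',(-60,-75,-100,-130,-190),(85,90,150))):
  for z in zg:
   for tl in (45,46,48,50,52,55):
    out=[]
    for x in xs:
      a=np.radians(tl); o=[np.pi,-a,-.04]
      z3=R.from_euler('xyz',o).as_matrix()[:,2]
      P=np.r_[f+ax*x,z]+19*z3
      q=robot.inverse_kinematics(P,o)
      out.append('None' if q is None else '%.2f,%.2f,%.2f,%.2f'%(q[1],q[2],q[3],q[4]))
    print(name,z,tl,*out,sep=' | ')
```

```text
pull | 40 | 45 | None | None | 0.52,2.10,3.04,0.26 | 0.47,2.25,3.06,0.36 | 0.42,2.40,3.06,0.47
pull | 40 | 46 | 0.56,2.01,3.04,0.24 | 0.56,2.02,3.04,0.25 | 0.53,2.11,3.05,0.30 | 0.48,2.26,3.06,0.40 | 0.43,2.41,3.06,0.51
pull | 40 | 48 | 0.58,2.03,3.06,0.30 | 0.57,2.05,3.06,0.31 | 0.54,2.13,3.07,0.37 | 0.49,2.28,3.07,0.47 | 0.46,2.44,3.07,0.59
pull | 40 | 50 | 0.59,2.05,3.07,0.37 | 0.58,2.07,3.07,0.38 | 0.56,2.15,3.07,0.44 | 0.52,2.31,3.08,0.55 | 0.49,2.46,3.07,0.68
pull | 40 | 52 | 0.60,2.07,3.08,0.44 | 0.60,2.09,3.08,0.45 | 0.57,2.17,3.08,0.51 | 0.54,2.33,3.08,0.63 | 0.52,2.48,3.08,0.77
pull | 40 | 55 | 0.63,2.10,3.09,0.55 | 0.62,2.12,3.09,0.56 | 0.60,2.20,3.09,0.63 | 0.58,2.35,3.09,0.75 | 0.58,2.51,3.08,0.91
pull | 45 | 45 | None | None | 0.51,2.10,3.04,0.25 | 0.45,2.25,3.05,0.35 | 0.41,2.40,3.06,0.45
pull | 45 | 46 | 0.55,2.01,3.04,0.22 | 0.55,2.02,3.04,0.23 | 0.52,2.11,3.05,0.29 | 0.46,2.26,3.06,0.38 | 0.42,2.41,3.06,0.49
pull | 45 | 48 | 0.57,2.03,3.06,0.29 | 0.56,2.05,3.06,0.30 | 0.53,2.13,3.06,0.36 | 0.48,2.28,3.07,0.46 | 0.44,2.44,3.07,0.57
pull | 45 | 50 | 0.58,2.05,3.07,0.3
[... 1988 characters left out ...]
48
bat | 90 | 52 | 0.45,2.16,3.06,0.38 | 0.44,2.19,3.06,0.40 | 0.42,2.25,3.06,0.43 | 0.39,2.32,3.06,0.48 | 0.34,2.46,3.06,0.56
bat | 90 | 55 | 0.48,2.19,3.07,0.49 | 0.47,2.22,3.07,0.51 | 0.45,2.28,3.07,0.55 | 0.42,2.35,3.07,0.59 | 0.39,2.49,3.07,0.70
bat | 150 | 45 | None | None | None | None | None
bat | 150 | 46 | None | None | None | None | None
bat | 150 | 48 | None | None | None | None | None
bat | 150 | 50 | None | None | None | None | 0.13,2.38,2.96,0.24
bat | 150 | 52 | None | 0.30,2.15,3.00,0.22 | 0.27,2.21,3.00,0.25 | 0.23,2.27,3.00,0.27 | 0.14,2.40,3.00,0.31
bat | 150 | 55 | 0.34,2.15,3.04,0.31 | 0.32,2.19,3.04,0.33 | 0.29,2.24,3.04,0.35 | 0.25,2.31,3.04,0.38 | 0.17,2.44,3.03,0.44
```

```bash
cat >> h.py <<'E'
F=np.array([739,66.]); YAW=-.04
def pose(x,y,z,tl,yaw=None,f=None):
    "TCP pose putting the grasp point at tester (x,y,z), tilt in degrees"
    yaw=YAW if yaw is None else yaw; f=F if f is None else f
    c,s=np.cos(yaw),np.sin(yaw); o=[np.pi,-np.radians(tl),yaw]
    return np.r_[f+[c*x-s*y,s*x+c*y],z]+19*R.from_euler('xyz',o).as_matrix()[:,2],o
def w2t(p,yaw=None,f=None):
    yaw=YAW if yaw is None else yaw; f=F if f is None else f
    c,s=np.cos(yaw),np.sin(yaw); d=np.array(p[:2])-f
    return np.array([c*d[0]+s*d[1],-s*d[0]+c*d[1],p[2]])
E
python3 - <<'E'
from h import *
import pickle
robot.move_j([0.0,-0.01,2.1,0,0.35,-0.2])
print(robot.current_t(),robot.current_tcp_pos())
D=[]
for i,a in enumerate(((-190,0,90,50),(-190,0,170,55))):
    robot.move_ptp(*pose(*a)); d=snap('wrist',f'w{i}.png'); D.append(d)
    print(robot.current_t(),robot.current_tcp_pos(),d['eye'],d['orientation'],d['fovy'],robot.current_qpos())
pickle.dump(D,open('w.pkl','wb'))
cv2.imwrite('pics/w01.png',np.vstack([cv2.resize(d['img'],(480,300)) for d in D]))
E
```

```text
2.2833 [571.38163022 111.43693777 212.39597044]
4.9083 [563.923333    73.15873678  78.01946788] [481.00938709  76.21646582 238.16090704] [-2.51993862e+00  6.27150166e-04 -1.60967094e+00] 65.73744491656657 [-0.09516901  0.31432293  2.43188791  3.0490704   0.47877552 -1.52445896]
5.375 [564.53114701  73.02546592 159.3539321 ] [468.09584953  76.68037947 312.78322215] [-2.43030896e+00  4.08876873e-04 -1.60993843e+00] 65.73744491656657 [-0.0992802   0.11067714  2.41888845  2.9997367   0.35073293 -1.47169415]
```

View pics/w01.png

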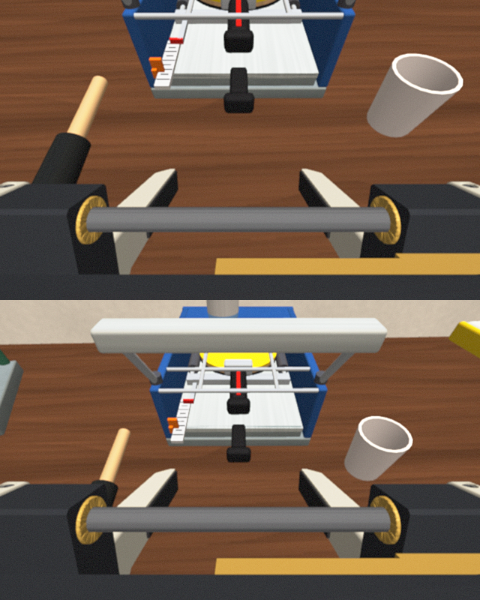

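The wrist views show the orange mark at about (208,88) and (229,164) at full resolution, and the red pointer at (236,53) and (251,135). The pull's end is at (319,125) and (317,198), and the black bat butt is just above it. The lamp bar is clear above. Next I'll triangulate from these two views.

Run:
```python
from h import *
import pickle
D=pickle.load(open('w.pkl','rb'))
W=[((180,30,290,125),(240,0,400,160)),((200,110,290,190),(250,90,380,220))]
pts=[]
for d,(a,b) in zip(D,W):
    hsv=cv2.cvtColor(d['img'],cv2.COLOR_BGR2HSV); out={}
    def comps(m,r):
        M=np.zeros_like(m); M[r[1]:r[3],r[0]:r[2]]=m[r[1]:r[3],r[0]:r[2]]
        return sorted(cv2.findContours(M,0,2)[0],key=cv2.contourArea)[::-1]
    red=cv2.inRange(hsv,(0,150,80),(6,255,255))|cv2.inRange(hsv,(174,150,80),(180,255,255))
    org=cv2.inRange(hsv,(8,150,120),(16,255,255))
    for n,m in(('red',red),('org',org)):
        c=comps(m,a)[0]; M=cv2.moments(c); print(n,cv2.boundingRect(c),M['m10']/M['m00'],M['m01']/M['m00'])
        out[n]=(M['m10']/M['m00'],M['m01']/M['m00'])
    blk=cv2.inRange(hsv,(0,0,0),(180,255,62))
    for c in comps(blk,b)[:3]:
        print('blk',cv2.contourArea(c),cv2.boundingRect(c),cv2.approxPolyDP(c,2,True)[:,0].tolist())
    pts.append(out)
for n in('red','org'):
    p,e=tri(ray(D[0],*pts[0][n]),ray(D[1],*pts[1][n])); print(n,p.round(1),w2t(p).round(1),round(e,1))
cv2.imwrite('pics/cl.png',np.hstack([cv2.resize(D[0]['img'][0:150,180:330],None,fx=2.6,fy=2.6*1.5),cv2.resize(D[1]['img'][90:220,200:330],None,fx=3,fy=4.5)]))
```

```text
red (226, 50, 18, 8) 234.80510018214935 53.98178506375228
org (199, 77, 20, 27) 208.14579659024102 87.05173427395648
blk 1690.0 (298, 91, 41, 60) [[310, 91], [307, 99], [307, 120], [298, 129], [299, 145], [304, 150], [333, 150], [337, 145], [338, 128], [329, 120], [327, 92]]
blk 1274.5 (299, 26, 39, 44) [[304, 26], [304, 40], [299, 46], [302, 68], [333, 68], [337, 50], [335, 42], [331, 39], [331, 26], [323, 26], [323, 34], [320, 37], [313, 35], [313, 26]]
blk 115.0 (304, 0, 10, 16) [[307, 0], [304, 13], [313, 15], [313, 0]]
red (245, 132, 13, 5) 250.93478260869566 134.06884057971013
org (223, 157, 15, 20) 229.77564102564102 164.3472222222222
blk 1070.5 (302, 167, 33, 50) [[311, 167], [309, 194], [302, 201], [303, 213], [307, 216], [331, 215], [334, 202], [327, 195], [325, 168]]
blk 646.5 (303, 124, 30, 28) [[307, 124], [307, 131], [303, 136], [305, 150], [330, 150], [332, 136], [327, 124], [322, 124], [320, 128]]
blk 109.0 (307, 96, 7, 21) [[308, 96], [307, 112], [308, 116], [313, 116], [313, 96]]
red [793.6 150.3  61.5] [51.2 86.4 61.5] 0.5
org [738.7 169.5  60.5] [ -4.4 103.4  60.5] 0.1
```

View pics/cl.png

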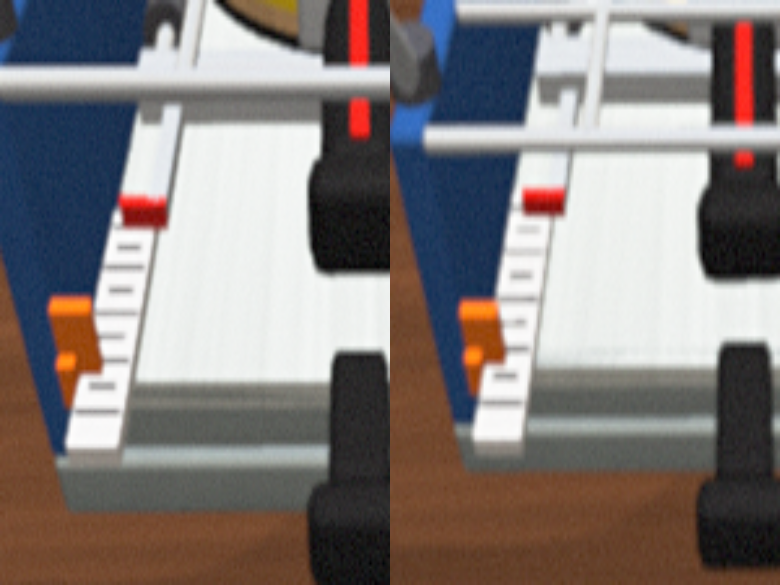

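Run:
```python
from h import *
import pickle
D=pickle.load(open('w.pkl','rb'))
def T(n,a,b):
    p,e=tri(ray(D[0],*a),ray(D[1],*b)); print(n,p.round(1),w2t(p).round(1),round(e,1)); return p
T('pull neckL',(307,120),(309,194));T('pull neckR',(329,120),(327,195))
T('pull flareL',(298,128.5),(302,201.5));T('pull flareR',(338,128),(334,202))
T('pull end low L',(304,150),(307,216));T('pull endlow R',(333,150),(331,215.5))
T('pull root L',(310,91),(311,167));T('pull root R',(327,92),(325,168))
T('bat flareL',(299,46),(303,136));T('bat flareR',(337,46),(332,136));T('bat low L',(302,68),(305,150));T('bat low R',(333,68),(330,150))
P={}
for i,(d,(a,b,c,e)) in enumerate(zip(D,((190,40,250,112),(215,125,270,182)))):
    hsv=cv2.cvtColor(d['img'],cv2.COLOR_BGR2HSV)[b:e,a:c]
    for n,lo,hi in (('red',0,6),('org',8,16)):
        m=cv2.inRange(hsv,(lo,150,80),(hi,255,255))>0
        if n=='red': m|=cv2.inRange(hsv,(174,150,80),(180,255,255))>0
        v=hsv[...,2]; rows=np.where(m.any(1))[0]
        print(n,[(int(r+b),int(m[r].sum()),int(v[r][m[r]].mean())) for r in rows])
# check tester frame: front face bottom corners / housing front corner estimates
```

```text
pull neckL [688.5  77.1  60.6] [-50.9   9.1  60.6] 0.0
pull neckR [682.2  58.4  65.3] [-56.4  -9.8  65.3] 0.6
pull flareL [678.4  84.8  60.4] [-61.3  16.3  60.4] 0.0
pull flareR [672.8  51.6  64.8] [-65.6 -17.   64.8] 0.6
pull end low L [678.5  80.4  34.6] [-61.   12.   34.6] 0.6
pull endlow R [681.2  53.4  30.6] [-57.2 -14.9  30.6] 1.3
pull root L [735.   73.6  56.1] [-4.4  7.5 56.1] 0.4
pull root R [732.1  57.3  56.6] [-6.5 -9.  56.6] 0.0
bat flareL [743.8  81.9  95.6] [ 4.2 16.1 95.6] 0.1
bat flareR [742.4  49.3  95.6] [  4.1 -16.5  95.6] 0.6
bat low L [745.7  80.3  73.6] [ 6.1 14.5 73.6] 0.0
bat low R [744.6  51.2  73.5] [  6.2 -14.5  73.5] 0.4
red [(50, 1, 219), (51, 14, 251), (52, 18, 232), (53, 17, 165), (54, 17, 132), (55, 16, 131), (56, 16, 132), (57, 15, 136), (76, 5, 205), (77, 1, 205), (86, 1, 138), (95, 1, 154), (98, 1, 123)]
org [(77, 15, 254), (78, 12, 253), (79, 16, 253), (80, 16, 217), (81, 15, 159), (82, 15, 150), (83, 15, 152), (84, 15, 152), (85, 16, 152), (86, 15, 152), (87, 15, 153), (88, 15, 151), (89, 15, 152), (90, 15, 170), (91, 15, 193), (92, 16, 190), (93, 17, 193), (94, 17, 182), (95, 9, 153), (96, 7, 148), (97, 7, 141), (98, 7, 141), (99, 5, 155), (100, 4, 145), (101, 5, 138), (102, 4, 142), (103, 4, 116), (104, 2, 109), (105, 3, 110), (106, 3, 113), (107, 5, 115), (108, 4, 117), (109, 2, 120), (110, 3, 115), (111, 5, 119)]
red [(132, 11, 250), (133, 13, 240), (134, 13, 188), (135, 13, 138), (136, 13, 128), (163, 1, 123)]
org [(157, 11, 251), (158, 12, 254), (159, 13, 250), (160, 12, 234), (161, 12, 169), (162, 11, 151), (163, 11, 153), (164, 12, 154), (165, 12, 152), (166, 11, 160), (167, 13, 183), (168, 13, 196), (169, 13, 196), (170, 7, 223), (171, 6, 170), (172, 5, 144), (173, 5, 145), (174, 3, 155), (175, 4, 135), (176, 4, 134), (177, 3, 119), (178, 1, 118), (179, 4, 116), (180, 2, 118), (181, 3, 116)]
```

Run:
```python
from h import *
import pickle
print(robot.current_contact_force())
robot.move_ptp(*pose(-130,0,49,52))
robot.move_linear(*pose(-24,-.3,49,52),speed=120)
print(robot.current_t(),w2t(robot.current_tcp_pos()),robot.current_contact_force())
robot.move_gripper(0.0)
print(robot.current_t(),robot.current_gripper_width()*93,robot.current_finger_force(),robot.current_contact_force())
robot.move_linear(*pose(-112,-.3,49,52),speed=80)
print(robot.current_t(),w2t(robot.current_tcp_pos()),robot.current_contact_force())
hit=robot.move_linear(*pose(-135,-.3,49,52),speed=25,f_stop=12)
print(hit,robot.current_t(),w2t(robot.current_tcp_pos()),robot.current_contact_force(),robot.current_gripper_width()*93)
```

```text
[ 0.43591454 -0.45427805  0.0404705 ]
7.0083 [-9.93437719 -0.20424441 37.2643598 ] [0.46776729 0.89537815 0.60411387]
8.1083 21.626417073470236 30.14130666386336 [ 0.31981934 -1.98886719  0.02294512]
9.3583 [-98.16874903  -0.76776417  37.40855494] [-2.09118996 -5.8506046   2.89109761]
True 9.9167 [-108.68817156   -0.8673572    37.48154965] [-1.4521773  -1.00752482  2.99924714] 21.963915438851217
```

Run:
```python
from h import *
import pickle
p0=robot.current_tcp_pos()
hit=robot.move_linear(*pose(-135,-.3,49,52),speed=12,f_stop=20)
print(hit,robot.current_t(),w2t(robot.current_tcp_pos()),robot.current_contact_force(),robot.current_gripper_width()*93)
robot.move_gripper(1.0)
p=w2t(robot.current_tcp_pos()); print(p,robot.current_t())
robot.move_linear(pose(-200,-.3,49,52)[0],speed=150)
D=[]
for a in ((-200,40,75,52),(-200,40,150,55)):
    robot.move_ptp(*pose(*a)); D.append(snap('wrist'))
pickle.dump(D,open('w2.pkl','wb')); print(robot.current_t())
cv2.imwrite('pics/w2.png',np.hstack([D[0]['img'][:280,100:480],D[1]['img'][:280,100:480]]))
```

```text
True 10.325 [-108.69391405   -0.86606088   37.5212633 ] [-0.83895315 -1.34057859  3.3058115 ] 21.61755954648845
[-108.52044987   -0.87500705   37.59290683] 11.5333
13.0
```

View pics/w2.png

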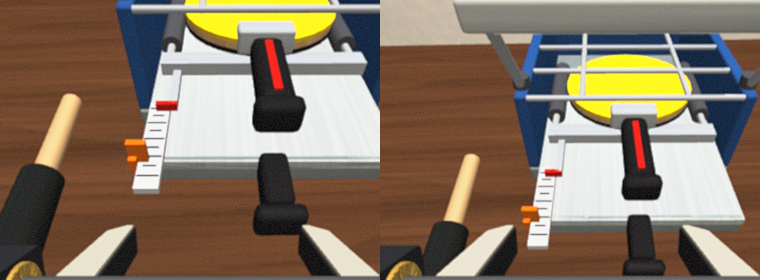

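The tray is out. In the first view (full-image pixels) the pointer is at (266,105), the mark at (236,145) and the bat butt around (380,105). In the second they are at (272,172), (249,212) and (361,185). I'll measure these exactly.

Run:
```python
from h import *
import pickle
D=pickle.load(open('w2.pkl','rb'))
W=[dict(red=(245,90,290,118),org=(215,130,255,166),bat=(340,60,420,140)),dict(red=(255,162,290,182),org=(235,195,265,225),bat=(330,140,395,205))]
P=[]
for d,w in zip(D,W):
    hsv=cv2.cvtColor(d['img'],cv2.COLOR_BGR2HSV); o={}
    for n,lo,hi in (('red',0,6),('org',8,16)):
        x0,y0,x1,y1=w[n]; h=hsv[y0:y1,x0:x1]
        m=cv2.inRange(h,(lo,150,205),(hi,255,255))
        if n=='red': m|=cv2.inRange(h,(174,150,205),(180,255,255))
        cs=[c for c in cv2.findContours(m,0,2)[0]]; c=max(cs,key=len)
        M=np.zeros_like(m); cv2.drawContours(M,[c],-1,255,-1); ys,xs=np.nonzero(M&m)
        print(n,len(xs),xs.min()+x0,xs.max()+x0,ys.min()+y0,ys.max()+y0)
        o[n]=(xs.mean()+x0,ys.mean()+y0); o[n+'R']=(np.percentile(xs,97)+x0,ys[xs>=xs.max()-2].mean()+y0); o[n+'L']=(np.percentile(xs,3)+x0,ys[xs<=xs.min()+2].mean()+y0)
    x0,y0,x1,y1=w['bat']; m=cv2.inRange(hsv,(0,0,0),(180,255,62))[y0:y1,x0:x1]
    c=max(cv2.findContours(m,0,2)[0],key=cv2.contourArea); print('bat',(cv2.approxPolyDP(c,2,True)[:,0]+[x0,y0]).tolist())
    P.append(o)
for n in P[0]:
    p,e=tri(ray(D[0],*P[0][n]),ray(D[1],*P[1][n])); print(n,w2t(p).round(1),round(e,1),[np.round(w2t(onz(D[i],*P[i][n],64)),1).tolist() for i in (0,1)])
cv2.imwrite('pics/bat2.png',np.hstack([cv2.resize(D[0]['img'][60:240,330:430],None,fx=3,fy=3),cv2.resize(D[1]['img'][130:290,330:430],None,fx=3,fy=3.375)]))
```

```text
red 71 256 276 101 104
org 41 227 236 156 160
bat [[351, 60], [356, 95], [353, 115], [355, 128], [366, 131], [396, 130], [402, 118], [404, 104], [402, 99], [393, 93], [385, 61], [378, 60], [384, 89], [374, 91], [367, 60]]
red 44 265 280 170 172
org 72 241 256 206 210
bat [[342, 140], [345, 164], [342, 188], [344, 197], [376, 198], [381, 182], [373, 172], [369, 140], [362, 140], [366, 161], [364, 170], [356, 168], [353, 141]]
red [-54.2  85.2  67.8] 0.2 [[-48.8, 86.1, 64.0], [-50.4, 86.1, 64.0]]
redR [-57.   76.3  70. ] 1.3 [[-48.4, 77.0, 64.0], [-51.0, 77.9, 64.0]]
redL [-53.   92.8  66.7] 0.1 [[-49.1, 93.7, 64.0], [-50.2, 93.4, 64.0]]
org [-56.9 122.3   7.8] 6.6 [[-114.8, 103.0, 64.0], [-99.7, 103.6, 64.0]]
orgR [-73.7 109.9  26.5] 10.3 [[-114.6, 100.0, 64.0], [-100.1, 96.4, 64.0]]
orgL [-44.7 133.8  -6.1] 2.9 [[-115.1, 106.2, 64.0], [-99.7, 110.5, 64.0]]
```

View pics/bat2.png

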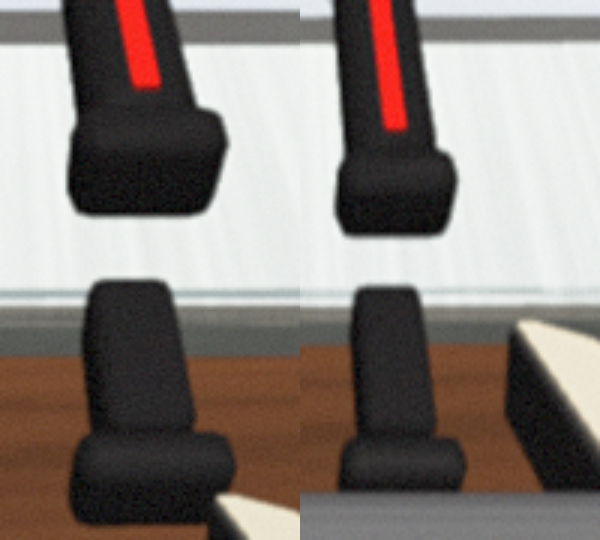

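The crops show the bat butt with shoulders at (356,102)/(395,96) and lower end corners at (354,131)/(400,131) in view 1. View 2 has (345,176)/(375,174) and (343,199)/(379,199). The flag has two bright faces, so I'll restrict the mask to the upper one.

Run:
```python
from h import *
import pickle
D=pickle.load(open('w2.pkl','rb'))
for n,a,b in (('shL',(356,101.7),(345,176)),('shR',(395,96),(375,174.4)),('lowL',(354,130.7),(343.3,199)),('lowR',(400,130.7),(379,199))):
    p,e=tri(ray(D[0],*a),ray(D[1],*b)); print(n,w2t(p).round(1),round(e,1))
q=[]
for d,(x0,y0,x1,y1) in zip(D,((215,130,255,166),(235,195,265,225))):
    h=cv2.cvtColor(d['img'],cv2.COLOR_BGR2HSV)[y0:y1,x0:x1]
    m=cv2.inRange(h,(8,150,205),(16,255,255))
    for c in cv2.findContours(m,0,2)[0]:
        if len(c)>5: print(cv2.boundingRect(c+[[x0,y0]]))
    n,l,s,ce=cv2.connectedComponentsWithStats(m); i=min([k for k in range(1,n) if s[k,4]>25],key=lambda k:ce[k,1]); q.append(ce[i]+[x0,y0]); print(s[i],q[-1])
p,e=tri(ray(D[0],*q[0]),ray(D[1],*q[1])); print('mark',w2t(p),e,[w2t(onz(D[i],*q[i],z)).round(1) for i in (0,1) for z in (64,68)])
```

```text
shL [-79.4  13.3  86.3] 0.5
shR [-87.2 -12.   96.3] 0.8
lowL [-97.2  15.   74.2] 0.3
lowR [-97.8 -17.8  74.9] 0.1
(227, 156, 10, 5)
(225, 139, 20, 6)
[ 10   9  20   6 113] [234.45132743 141.5840708 ]
(241, 206, 16, 5)
[ 6 11 16  5 72] [248.375      208.13888889]
mark [-104.66257743  101.59262169   70.38349444] 0.4098922263851603 [array([-97.5, 103.9,  64. ]), array([-102. ,  102.3,   68. ]), array([-99.7, 103.6,  64. ]), array([-102.8,  102.5,   68. ])]
```

```bash
cat > meas.py <<'E'
from h import *
def face(d,kind,win=None):
    "centroid of the bright (top) face of the red pointer / orange flag"
    h=cv2.cvtColor(d['img'],cv2.COLOR_BGR2HSV)
    m=cv2.inRange(h,(8,150,205),(16,255,255)) if kind=='org' else cv2.inRange(h,(0,150,205),(6,255,255))|cv2.inRange(h,(174,150,205),(180,255,255))
    M=np.zeros_like(m); x0,y0,x1,y1=win; M[y0:y1,x0:x1]=m[y0:y1,x0:x1]
    n,l,s,c=cv2.connectedComponentsWithStats(M)
    ok=[k for k in range(1,n) if s[k,4]>25]
    k=min(ok,key=lambda k:c[k,1]) if ok else None
    return (None,None) if k is None else (c[k],s[k].tolist())
def win(d,p,r=28):
    u,v=proj(d,p); return int(u-r),int(v-r),int(u+r),int(v+r)
def t2w(x,y,z):
    c,s=np.cos(YAW),np.sin(YAW); return np.r_[F+[c*x-s*y,s*x+c*y],z]
E
python3 - <<'E'
from meas import *
import pickle
D0=pickle.load(open('w.pkl','rb'));D=pickle.load(open('w2.pkl','rb'))
N=[]
for a in ((-195,90,130,54),(-195,90,80,52)):
    robot.move_ptp(*pose(*a)); N.append(snap('wrist'))
pickle.dump(N,open('w3.pkl','wb')); print(robot.current_t())
for name,DD,dx in (('shut',D0,98.8),('out',D,0),('new',N,0)):
    res=[]
    for kind,x,y in (('red',-54,86),('org',-104,102)):
        q=[]
        for d in DD:
            c,s=face(d,kind,win(d,t2w(x+dx,y,68),24)); q.append(c); print(kind,s)
        p,e=tri(ray(DD[0],*q[0]),ray(DD[1],*q[1])); res.append((w2t(p),[w2t(onz(DD[i],*q[i],68)) for i in (0,1)]))
        print(name,kind,w2t(p).round(1),round(e,2))
    print('gap tri',(res[0][0]-res[1][0])[0],'plane',[(res[0][1][i]-res[1][1][i])[0] for i in(0,1)])
E
```

```text
13.8083
red [226, 50, 17, 3, 32]
red NoneTraceback (most recent call last):
  File "<stdin>", line 14, in <module>
TypeError: Value after * must be an iterable, not NoneType
```

```bash
sed -i 's/s\[k,4\]>25/s[k,4]>10/' meas.py
python3 - <<'E'
from meas import *
import pickle
D0=pickle.load(open('w.pkl','rb'));D=pickle.load(open('w2.pkl','rb'));N=pickle.load(open('w3.pkl','rb'))
for name,DD,dx in (('shut',D0,98.8),('out',D,0),('new',N,0)):
    res=[]
    for kind,x,y in (('red',-54,86),('org',-104,102)):
        q=[]
        for d in DD:
            c,s=face(d,kind,win(d,t2w(x+dx,y,68),24)); q.append(c); print(kind,s,win(d,t2w(x+dx,y,68),24) if s is None else '')
        if None in [type(i) if i is None else 1 for i in q]: continue
        p,e=tri(ray(DD[0],*q[0]),ray(DD[1],*q[1])); res.append((w2t(p),[w2t(onz(DD[i],*q[i],68)) for i in (0,1)]))
        print(name,kind,w2t(p).round(1),round(e,2))
    print('gap tri',(res[0][0]-res[1][0])[0],'plane',[(res[0][1][i]-res[1][1][i])[0] for i in(0,1)])
cv2.imwrite('pics/n.png',np.hstack([cv2.resize(d['img'][80:280,250:400],None,fx=2.5,fy=2.5) for d in N]))
E
```

```text
red [226, 50, 17, 3, 32] 
red [245, 132, 13, 2, 24] 
shut red [48.2 85.9 66. ] 1.75
org [199, 77, 16, 4, 57] 
org [223, 157, 13, 4, 47] 
shut org [ -3.9 102.5  69.2] 0.07
gap tri 52.09246636342971 plane [np.float64(46.390308775548384), np.float64(48.55231038991279)]
red [256, 101, 21, 4, 71] 
red [265, 170, 16, 3, 44] 
out red [-54.2  85.2  67.8] 0.25
org [225, 139, 20, 6, 113] 
org [241, 206, 16, 5, 72] 
out org [-104.7  101.6   70.4] 0.41
gap tri 50.49194857297317 plane [np.float64(47.51136310168131), np.float64(48.43530921954577)]
red [315, 151, 17, 4, 55] 
red [312, 103, 20, 3, 57] 
new red [-54.6  84.8  68.4] 0.62
org [296, 189, 17, 6, 78] 
org [290, 142, 19, 6, 96] 
new org [-106.   101.9   71.4] 0.41
gap tri 51.372262920715094 plane [np.float64(49.0326610982003), np.float64(48.29994159207113)]
```

View pics/n.png

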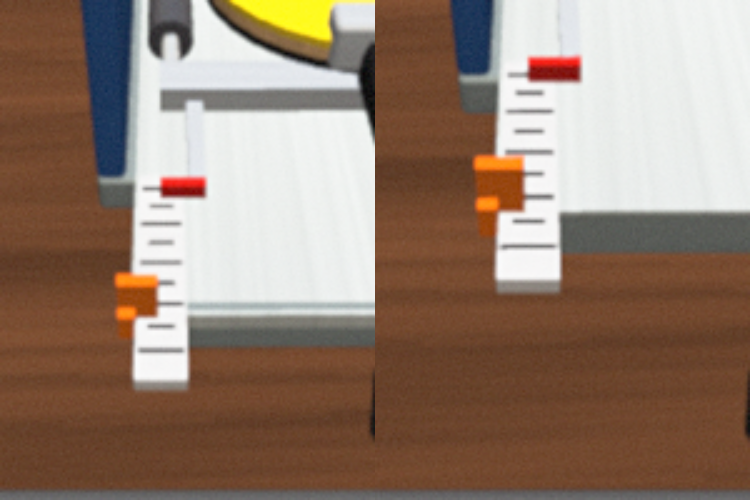

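The crops show the pointer by the scale's zero tick. Ticks run at rows 188 to 350 (left) and 75 to 246 (right), and the flag's top is at rows 273-285 and 156-168. I'll check the gap against the scale.

Run:
```python
from meas import *
import pickle
N=pickle.load(open('w3.pkl','rb'))
A=lambda u,v:(u/2.5+250,v/2.5+80)
T=lambda a,b:w2t(tri(ray(N[0],*A(*a)),ray(N[1],*A(*b)))[0]).round(1)
for i,(a,b) in enumerate((((152,188),(517,75)),((161,224),(530,111)),((160,262),(529,152)),((173,303),(541,196)),((161,350),(528,246)))): print('tick',2*i,T(a,(b[0]-375,b[1])))
for n,a,b in (('flag top back',(136,274),(498,157)),('flag top front',(136,286),(499,169)),('flag face bottom R',(157,317),(524,210)),('flag face topR',(157,287),(524,169)),('base top',(125,312),(486,203)),('red back',(184,179),(555,58)),('red mid',(184,187),(555,70)),('red low',(184,196),(555,81))): print(n,T(a,(b[0]-375,b[1])))
```

```text
tick 0 [-39.7  97.3  51.3]
tick 2 [-63.4  92.9  54.5]
tick 4 [-81.4  93.2  52.7]
tick 6 [-100.8   88.8   52.4]
tick 8 [-122.5   92.7   54. ]
flag top back [-101.4  101.4   69.1]
flag top front [-107.8  101.    70.5]
flag face bottom R [-108.8   94.1   54.6]
flag face topR [-109.8   93.9   72.4]
base top [-109.6  105.2   58.4]
red back [-50.8  84.3  66.5]
red mid [-47.6  84.2  59.3]
red low [-49.2  84.2  56. ]
```

Run:
```python
from meas import *
ims=[snap('top') for _ in range(4)]; d=ims[0]; im=np.mean([i['img'].astype(float) for i in ims],0)
s=[snap('scene') for _ in range(4)]; ims_=np.mean([i['img'].astype(float) for i in s],0)
for nm,dd,I in (('top',d,im),('scene',s[0],ims_)):
  for n,x,y,z in (('red',-54,86,68),('org',-104.5,102,70.5)):
    u,v=proj(dd,t2w(x,y,z)); a,b=int(round(u)),int(round(v))
    w=I[b-7:b+8,a-8:a+9]
    S=w[...,2]-w[...,0]            # red minus blue
    print(nm,n,round(u,1),round(v,1)); print(S.round().astype(int)[::1])
print(robot.current_t())
```

```text
top red 275.4 179.3
[[ 57  57  54  56  30  -7  -5  -4  -4   0  -4  -9   0   4   2   3   4]
 [ 64  66  65  64  27  -8  -5  -4  -8  -8 -14 -20 -13  -8 -10  -8  -7]
 [ 64  66  68  66   9  -5  -3  -2  -2   0 -10 -20 -16  -8  -7  -7  -8]
 [ 54  52  58  61   7  -4  -4  -4  -3  -1 -14 -20 -15  -9  -6 -10  -8]
 [ 50  50  52  58   4  -6  -6  -8  -8  -9 -18 -23 -14  -8  -6  -7  -9]
 [ 55  56  54  58   5  -9  45  42  40  42 -28 -29 -14 -11  -6  -7  -8]
 [ 54  55  56  55 -10 -12 106 216 214 217 151 100  11 -12  -8  -8  -8]
 [ 55  54  56  63 -10 -10  92 124 123 121 182 177  85 -11  -9  -6  -8]
 [ 55  58  56  40  -8  -6  -8 -10 -12 -14 -10 -14  -9 -10  -6  -8  -7]
 [ 58  58  60  42  -7  -4  -3  -5  -5  -4  -9  -9  -9  -8  -7  -7  -6]
 [ 60  61  62  46  -8  -2  -2  -1  -2   0  -9  -7  -7  -6  -7  -9  -7]
 [ 65  65  63  47  -6  -4  -2  -2  -3   0  -9  -6  -6  -8  -6  -7  -8]
 [ 65  61  67  27  -6  -3  -4  -2  -2   0  -8  -8  -7  -8  -8  -8  -9]
 [ 66  68  66  26  -5  -1  -2  -2  -3   0  -9  -6  -8  -6  -7  -8  -7]
 [ 70  71  76   9  -6  -2  -2  -3  -3  -2  -8  -7  -7  -8  -8  -8  -8]]
top org 268.7 
[... 2555 characters left out ...]
 64  64  63  61  62  62  64  64  64  66  65  66  65]
 [ 63  64  64  64  64  63  63  62  62  64  65  66  66  65  65  64  63]
 [ 59  57  50  46  39  51  86 106 119 118  85  63  62  61  61  61  61]
 [ 37  28  21  18  11  45 138 227 241 240 169  65  63  64  63  64  64]
 [  9  -3  -4  -4  -4  21  97 152 137 137 103  70  62  62  62  63  63]
 [ 11  -2  -5  -5  -6  21  95 138 137 141  98  65  66  65  65  64  64]
 [ 45   8  -3  -4  -4  28 109 138 146 171 128  71  64  64  65  65  66]
 [ 65  22  -2  -4  -4  40 100 130 179 204 176  96  66  68  68  68  68]
 [ 62  44   8  -3  -3  11  28  18  58 114 106  75  67  68  67  66  66]
 [ 66  66  24  -2  -6  -6  -6  -4  18  63  98  73  65  65  62  59  51]]
14.2083
```

Run:
```python
from meas import *
d=snap('top')
for z1,z2 in ((68,68),(68,70.5)):
    a=w2t(onz(d,275.7,178.3,z1));b=w2t(onz(d,270.3,194.75,z2));print(a.round(1),b.round(1),(a-b)[0])
# scene: red rows 236,237 ; flag top row
s=snap('scene')
for z1,z2 in ((68,68),(68,70.5)):
    a=w2t(onz(s,366.3,235.6,z1));b=w2t(onz(s,365.2,224.0,z2));print(a.round(1),b.round(1),(a-b)[0])
```

```text
[-50.6  85.3  68. ] [-103.5   97.3   68. ] 52.87568240432119
[-50.6  85.3  68. ] [-104.    97.    70.5] 53.34133900339183
[-42.4  86.8  68. ] [-103.1  103.1   68. ] 60.67579541339744
[-42.4  86.8  68. ] [-99.7 101.8  70.5] 57.272971695790574
```

Run:
```python
from meas import *
robot.move_linear(*pose(-180,-1.2,87,52),speed=200)
robot.move_linear(*pose(-60,-1.2,87,52),speed=120)
print(robot.current_t(),robot.current_contact_force())
robot.move_gripper(0.0)
p0=w2t(robot.current_tcp_pos())
print(robot.current_t(),p0,robot.current_gripper_width()*93,robot.current_contact_force())
robot.move_linear(*pose(-60-49,-1.2-.3,87,52),speed=35)
p=w2t(robot.current_tcp_pos())
print(robot.current_t(),p-p0,robot.current_gripper_width()*93,robot.current_contact_force())
t=snap('top','topB.png');s=snap('scene','sceneB.png')
for nm,dd in (('top',t),('scene',s)):
    for n,x,y,z in (('red',-54-49,86,68),('org',-104.5,102,70.5)):
        print(nm,n,proj(dd,t2w(x,y,z)).round(1))
u,v=proj(t,t2w(-103,90,68)).astype(int);a=cv2.resize(t['img'][v-20:v+20,u-25:u+25],None,fx=8,fy=8,interpolation=0)
u,v=proj(s,t2w(-103,90,68)).astype(int);b=cv2.resize(s['img'][v-20:v+20,u-25:u+25],None,fx=8,fy=8,interpolation=0)
cv2.imwrite('pics/lev.png',np.hstack([a,b]))
w=lambda d,u,v:(d['img'][v-8:v+9,u-10:u+12,2].astype(int)-d['img'][v-8:v+9,u-10:u+12,0])
u,v=proj(t,t2w(-103,92,68)).astype(int); print(u,v);print(w(t,u,v))
```

```text
16.075 [ 0.41484613 -0.24092367  0.27942859]
17.1333 [-44.82095449  -0.60532921  75.58431168] 27.77494553278261 [2.38224747 5.8908531  2.59253661]
18.6833 [-47.9449244   -0.2704256    0.05722206] 28.054019235114396 [10.80005756  5.27059988 -4.63637037]
top red [274.  194.8]
top org [268.7 194.8]
scene red [360.1 224.7]
scene org [364.8 223.2]
272 194
[[ 65  65  69  72  69  72  73  73   8  -5  -3   0  -3  -2  -9 -22 -15  -6
   -7  -5  -8  -9]
 [ 67  69  68  70  69  66  65  71   9  -5   0  -3  -3   0 -14 -22 -14  -9
   -8  -8  -8  -8]
 [ 65  65  66  65  72  65  65  68  12  -6  -5  -5  -2  -1 -15 -19 -12  -7
   -6  -9  -6  -6]
 [ 71  66  70  69  72  72  72  80 -12  -5  -2  -5  -1  -1 -16 -21 -12  -8
   -6  -9  -7  -8]
 [ 71  71  68  73  73  65  71  74 -10  -4  -2  -2  -4  -1 -13 -19  -5  -5
   -9  -9  -5  -9]
 [ 70  65  68  65  68  63  68  72 -11  -8  -9 -11 -11  -5 -22 -23  -9  -7
   -8  -9 -10  -8]
 [ 64  64  58  61  65  59  53  39 -14 -11  46  38  46 -16 -30 -27  -9  -5
   -7  -7  -9  -9]
 [ 68  62  63  63  60  55 249 198 -28 -24 165 212 233 147  96  39  12 -11
   -8  -8  -8  -8]
 [ 65  68  68  63  62 248 255 255 154 140  83 122 172 186 171 199  17  -9
   -8 -10  -7  -9]
 [ 67  67  70  63  56 148 245 242 245 210  55 -13 -10  -6  -2  -5 -11  -7
   -5 -12 -10  -8]
 [ 63  57  64  56  46 126 247 211  86  94  56 -10  -6  -7   7   7  10  -7
   -6  -5  -1  -5]
 [ 62  58  56  67  51 189 251 133 -22  -8  -7  -5  -5  11  60  58  58  57
   55  60  61  39]
 [ 61  62  62  66  65  65 114  76 -12  -7  -3  -3  -2  12  64  60  57  59
   65  60  63  61]
 [ 64  63  67  64  63  63  68  51 -11  -4  -4  -4  -5  11  65  71  66  65
   61  61  65  59]
 [ 66  68  68  67  65  65  68  28  -6  -5  -5  -4  -7  30  64  63  65  66
   62  68  67  66]
 [ 60  64  64  65  64  62  68  30   1  10  21   4  -8  30  68  66  67  70
   69  65  64  60]
 [ 59  59  58  62  56  63  64  10  19  12  23   4  -7  44  59  55  61  56
   56  57  59  60]]
```

View pics/lev.png

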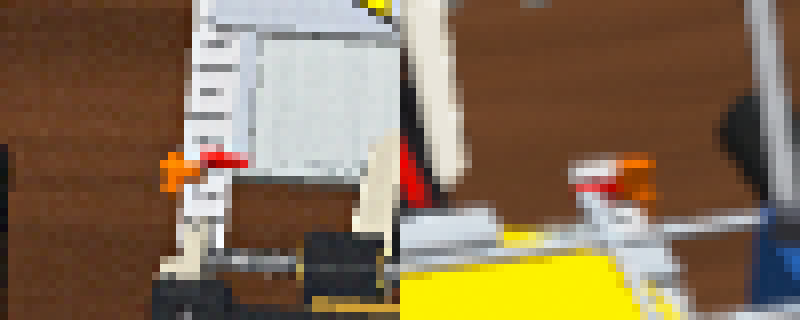

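The left (top) crop shows the red pointer at row ~160/8, slightly inward of the orange flag's centre at ~172/8. The right (scene) crop shows red at row ~186/8, just inward of the flag, so about 4-5 mm remain. I'll pull 4 mm more and check again.

Run:
```python
from meas import *
p=w2t(robot.current_tcp_pos())
robot.move_linear(pose(-60-53,-1.5,87,52)[0],speed=20)
q=w2t(robot.current_tcp_pos())
print(robot.current_t(),(q-p).round(2),q,robot.current_contact_force())
def avg(n,k=3):
    L=[snap(n) for _ in range(k)]; return L[0],np.mean([i['img'].astype(float) for i in L],0)
for nm in ('top','scene'):
    d,I=avg(nm); u,v=proj(d,t2w(-104,93,69)).astype(int); print(nm,u,v)
    w=I[v-7:v+6,u-10:u+11]; print((w[...,2]-w[...,0]).round().astype(int)); 
    if nm=='scene': print('green');print(w[...,1].round().astype(int))
    a=cv2.resize(d['img'][v-20:v+20,u-25:u+25],None,fx=8,fy=8,interpolation=0); cv2.imwrite(f'pics/l2{nm}.png',a)
```

```text
19.1333 [-3.96 -0.03  0.01] [-96.73933173  -0.86811562  75.64274602] [10.01181034  6.97099082 -4.08405926]
top 271 194
[[ 68  68  67  69  68  66  66  67  70   7  -5  -3  -3  -2  -2 -14 -20 -16
   -6  -6  -7]
 [ 66  66  62  63  66  69  70  66  74  11  -3  -2  -4  -3  -3 -12 -21 -14
   -7  -6  -7]
 [ 70  68  68  70  68  69  69  72  75 -13  -4  -2  -3  -2  -2 -13 -19  -9
   -6  -7  -8]
 [ 71  71  70  70  71  70  69  72  76  -9  -4  -2  -3  -2  -2 -13 -21  -5
   -8  -7  -7]
 [ 70  67  66  68  67  68  68  67  73 -11  -7  -5  -5  -3  -2 -19 -18 -10
   -8  -8 -10]
 [ 63  61  60  62  62  58  57  54  37 -13  -6  -5  -6  -5  -4 -22 -22  -9
   -8  -8  -6]
 [ 68  67  67  66  67  60  53 247 198 -27 -19 -17 -17 -16 -16 -28 -27 -12
  -10  -7  -8]
 [ 67  65  69  66  66  57 250 255 255 155 139 145 189 192 131   4  96 -12
   -8 -10  -8]
 [ 67  66  66  65  65  55 138 245 243 245 210 144 225 223 221 184 224  13
   -9  -5  -9]
 [ 58  59  62  61  60  52 133 247 211  87  91  51 -18  -6  21  53  57  10
   -6  -2  -6]
 [ 59  62  61  63  57  51 192 253 130 -22 -10  -7  -9  -8   9  57  55  55
   55  58  60]
 [
[... 1812 characters left out ...]
4  63  62  63  63  63  63  62  62  62  62  62  63  64  63  64
   64  64  63]
 [ 63  64  63  63  62  62  62  63  62  63  62  62  63  63  63  64  64  64
   64  62  61]
 [ 62  62  63  63  62  68  72  81  87  97  97  81  76  77  75  66  62  61
   60  60  61]
 [ 63  62  62  62  63 105 136 164 177 199 189 137 114 119 110  82  63  63
   63  62  63]
 [ 63  63  61  61  70 144 217 230 228 227 186 108  66  61  61  62  62  62
   62  62  63]
 [ 62  62  62  63  64  90 153 148  79   0   0  46  60  61  61  63  63  63
   64  63  64]
 [ 63  64  63  62  63  79 160 195 136  39  24  46  60  64  73  72  65  64
   64  64  65]
 [ 64  65  63  64  64  70 155 209 180 132  91  56  58  78  89  82  70  66
   66  65  66]]
```

Run:
```python
from meas import *
s=snap('scene');t=snap('top')
for nm,d in (('scene',s),('top',t)):
    m=proj(d,t2w(-104.5,102,70)); b=proj(d,t2w(-104.5,90,70))-m
    print(nm,m,'level',b,'dx',proj(d,t2w(-103.5,102,70))-m,'dz',proj(d,t2w(-104.5,102,71))-m)
```

```text
scene [364.7756023  223.28686958] level [-3.56570884  0.45952585] dx [0.09687091 0.17267255] dz [ 0.01890792 -0.25544205]
top [268.67248116 194.83561331] level [3.89369322 0.2598442 ] dx [ 0.02955001 -0.31874631] dz [-0.03891673 -0.06224077]
```

View pics/l2scene.png

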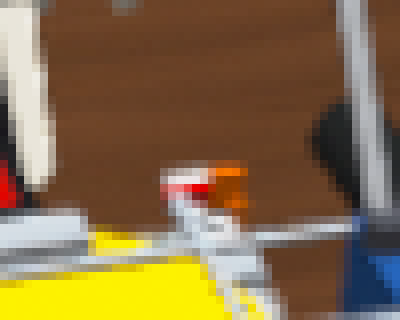

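Scene, top and wrist agree that the flag's top stands about 6 mm above the pointer's and that 2.3 mm remain. In the crop, red is beside and just inward of orange. I'll make the final pull, check, and hold.

Run:
```python
from meas import *
p=w2t(robot.current_tcp_pos())
robot.move_linear(pose(-60-55.3,-1.5,87,52)[0],speed=10)
q=w2t(robot.current_tcp_pos())
print(robot.current_t(),(q-p).round(2),robot.current_contact_force())
def avg(n,k=4):
    L=[snap(n) for _ in range(k)]; return L[0],np.mean([i['img'].astype(float) for i in L],0)
for nm in ('top','scene'):
    d,I=avg(nm); u,v=proj(d,t2w(-104,93,69)).astype(int); w=I[v-3:v+5,u-7:u+8]; print(nm,u-7,v-3);print((w[...,2]-w[...,0]).round().astype(int))
robot.sleep(2.3)
print(robot.current_t(),w2t(robot.current_tcp_pos())-q)
```

```text
19.9167 [-2.25 -0.05  0.03] [11.2345599   6.80733599 -5.55519861]
top 264 191
[[ 66  68  65  65  71  71 -10  -5  -2  -5  -3  -2 -19 -20  -7]
 [ 64  63  59  56  52  38 -14  -6  -4  -3  -4  -2 -20 -20  -8]
 [ 65  65  60  48 246 195 -27 -16 -12  -9  -8 -10 -24 -22 -10]
 [ 65  65  59 249 255 255 152 140  30  33  35  37 -34 -30 -10]
 [ 68  65  57 144 246 242 244 210 188 212 214 202 120 130  -5]
 [ 62  60  49 128 246 208  86  86 146 118 158 171 174 186  28]
 [ 58  60  54 186 253 130 -22 -13 -13 -14 -13   7  62  70  58]
 [ 63  62  60  66 114  76 -12  -7  -7  -4  -9   9  60  60  62]]
scene 355 220
[[ 68  67  66  67  66  66  66  66  65  64  64  64  64  64  64]
 [ 66  64  64  64  64  64  64  64  63  62  61  63  63  64  65]
 [ 64  64  64  64  64  65  64  63  63  62  62  64  66  65  66]
 [ 65  66  60  56  50  46  39  50  85 119 127 118  85  63  62]
 [ 63  62  38  28  31  33  28  58 142 241 247 239 170  66  63]
 [ 62  54  27  11  26  48  79 118 143 151 137 137 102  69  62]
 [ 64  66 130 122  86 103 180 182 158 137 137 141  98  66  65]
 [ 64  70  23 -12 -16   6  66  89 128 137 146 171 126  69  64]]
22.6167 [ 0.02598277  0.01769332 -0.01452831]
```

Run:
```python
from meas import *
robot.move_linear(pose(-65,-1.25,87,52)[0],speed=18)
print(robot.current_t(),robot.current_contact_force())
robot.move_linear(pose(-60,-1.2,87,52)[0],speed=6)
print(robot.current_t(),w2t(robot.current_tcp_pos()),robot.current_contact_force())
L=[snap('top') for _ in range(3)]; I=np.mean([i['img'].astype(float) for i in L],0)
def show():
    for (u,v) in ((275,178),(269,195)):
        w=I[v-3:v+4,u-5:u+6]; print(v-3);print((w[...,2]-w[...,0]).round().astype(int))
show()
```

```text
25.5583 [3.55291568 5.66580045 1.20418176]
26.5417 [-44.83296657  -0.60981625  75.5864525 ] [2.0519807  5.87792263 1.89450769]
175
[[ 59   7  -4  -3  -4  -3  -2 -15 -20 -15  -8]
 [ 54   4  -6  -9  -7 -10  -7 -19 -24 -15  -7]
 [ 55   5  -9  46  42  40  43 -30 -33 -17  -9]
 [ 57 -11 -11 107 214 214 216 151 156  77 -12]
 [ 58 -10 -10  91 125 122 122 183 182  87 -13]
 [ 40  -7  -6  -7  -9 -12 -12 -10 -15  -9  -8]
 [ 42  -8  -3  -4  -5  -5  -4  -9  -9  -8  -9]]
192
[[ 64  61  65  47   2  -2   3   3   9  -5  -3]
 [ 63  67  70  33 -11  -6  -6  -9  -7  -7  -8]
 [ 68  69  74  10 -10  -5  -9  -7  -5  -4  -5]
 [ 67  66  68   7  -6  -9  -6  -8  -4  -7  -6]
 [ 61  59  65   7  -8  -7  -5   1  -4  -5  -4]
 [ 62  57  61  10  -9  -5  -7  -5  -7  -7  -7]
 [ 65  65  67  26  -7  -7  -6  -6  -4  -7  -6]]
```

Run:
```python
from meas import *
robot.move_gripper(1.0)
robot.move_linear(pose(-190,-1.2,87,52)[0],speed=150)
robot.move_linear(pose(-190,-.9,49,52)[0],speed=150)
d=snap('top'); I=d['img'].astype(int)
for (u,v) in ((275,178),(270,195)): print((I[v-2:v+3,u-3:u+4,2]-I[v-2:v+3,u-3:u+4,0]))
robot.move_linear(pose(-124,-.9,49,52)[0],speed=120)
robot.move_gripper(0.0)
print(robot.current_t(),w2t(robot.current_tcp_pos()),robot.current_gripper_width()*93,robot.current_contact_force())
robot.move_linear(pose(-30,-.3,49,52)[0],speed=70)
print(robot.current_t(),w2t(robot.current_tcp_pos()),robot.current_contact_force())
hit=robot.move_linear(pose(-10,-.3,49,52)[0],speed=15,f_stop=15)
print(hit,robot.current_t(),w2t(robot.current_tcp_pos()),robot.current_gripper_width()*93,robot.current_contact_force())
```

```text
[[ -5  -6  -7 -10  -7 -14 -21]
 [-10  45  43  40  44 -28 -30]
 [-10 109 217 211 215  92 207]
 [ -8  89 124 115 120 167 186]
 [ -6  -7 -11 -12 -13 -11 -14]]
[[ 52 248 196 -29 -16  -8  -4]
 [249 255 255 156 143 -17  -6]
 [142 247 243 244 210  45  -7]
 [132 246 208  88  97  56  -7]
 [185 254 130 -21 -12  -6  -5]]
31.0917 [-108.62558138   -0.83011677   37.66013533] 22.16566221510103 [ 1.22600138 -0.38730477  0.72344969]
32.5833 [-14.45558696  -0.41545297  37.67332841] [ 2.73256834 -1.23901272  2.68711097]
True 33.225 [-8.92440095 -0.38402253 37.6716358 ] 22.03453303248078 [-2.40299444 -2.06032667  4.01572094]
```

Run:
```python
from meas import *
hit=robot.move_linear(pose(-10,-.3,49,52)[0],speed=10,f_stop=25)
print(hit,w2t(robot.current_tcp_pos()),robot.current_contact_force())
robot.move_gripper(1.0)
robot.move_linear(pose(-190,-.3,49,52)[0],speed=150)
robot.move_linear(pose(-195,0,90,50)[0],speed=150)
robot.move_ptp(*pose(-190,0,90,50)); d=snap('wrist','wEnd.png')
w0=cv2.imread('pics/w0.png'); t0=cv2.imread('pics/top0.png'); t=snap('top','topEnd.png')
a=cv2.absdiff(w0,d['img'])[:240].max(2); b=cv2.absdiff(t0,t['img']).max(2)
print(robot.current_t(),(a>60).sum(),(b[50:200,235:400]>60).sum(),[(int(x),int(y)) for y,x in np.argwhere(b[50:330,160:530]>60)[:10]])
import pickle
D=pickle.load(open('w.pkl','rb'))
for k in('red','org'): print(k,[face(x,k,win(x,t2w(*( (48,86,68) if k=='red' else (-4,102,68))),24)) for x in (D[0],d)])
cv2.imwrite('pics/end.png',np.vstack([w0[:200],d['img'][:200]]))
```

```text
True [-8.96446878 -0.39886187 37.64438734] [-1.17396598 -1.37311091  3.2319265 ]
36.9 78 18 [(125, 64), (170, 68), (170, 70), (144, 74), (146, 74), (147, 74), (130, 75), (131, 75), (166, 75), (159, 78)]
red [(array([233.28125,  51.5    ]), [226, 50, 17, 3, 32]), (array([234. ,  51.5]), [226, 51, 17, 2, 34])]
org [(array([206.49122807,  78.50877193]), [199, 77, 16, 4, 57]), (array([205.61403509,  78.50877193]), [198, 77, 16, 4, 57])]
```

View pics/end.png

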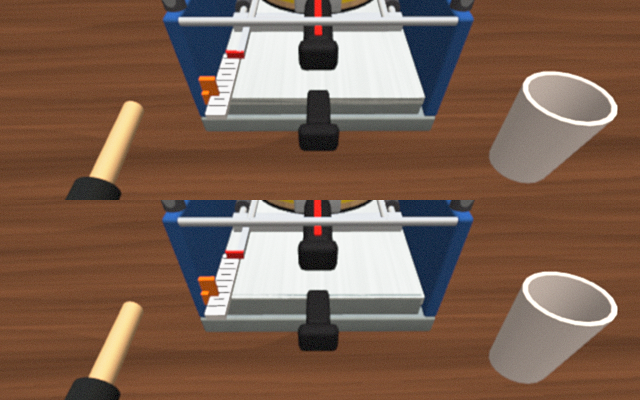

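The before (top) and after (bottom) views match. The pull ends at (319,150) in both, the pointer is at (234,51.5) and the mark at (206,78.5), and the cup and roller have not moved. The tray is shut and the gripper is free, so I'm handing in.

```bash
python3 -c "
from bench import robot
print(robot.hand_in())"
```

```text
the job is handed in; nothing more can be done
None
```

The job is handed in at about 37 s: the yellow bat was pulled level with the mark (within about 0.5 mm by the cameras), held 2.7 s and eased fully home, then the tray was pushed shut and released, with the cup and roller unmoved in the before/after views and the bats never approached.

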